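# Stand the brass doorstop over the hidden bar of the slatted box

## Task

The springy slatted top of the wooden box is held up underneath by just one hidden bar, running along the slats, and nothing shows where. First find it by feel: with the empty, closed fingertips press lightly along the top until it turns stiff, never leaning on it harder than about 15 N. Then take the brass doorstop off the turntable and set it gently upright on the slats right over the bar, so that it neither sinks in nor leans, let go of it, and leave the other things on the turntable standing where they are.

Things in the scene. Friction and masses are not known exactly. Their poses are not given: they have to be found in the camera images.
- slat_top (a point): Centre of the slatted top of the fixed wooden box, at slat height, 50 mm above the console. z up, y along the row of slats, x along each slat. 24 alike slats, each 12 mm wide (y), 220 mm long (x), 6 mm thick: the row is 288 mm long. A rigid rim 14 mm wide, flush with them, runs all round. The tops are rounded, crests 1.6 mm above the grooves. Each slat can sink 14 mm and springs back.
- bar (a joint): Vertical give of the hidden bar, m: 0 unloaded, grows downwards as weight comes on it through the slats, about 1 mm per 5 N; it does not tell where the bar is. The bar, 36 mm wide (y), lies under the slats, parallel to them and nearly as long, its centre anywhere from y = -85 to +85 mm of slat_top.
- box: The slatted box, 248 mm (x) by 316 mm (y), 50 mm high, fixed; origin at the centre of its underside, axes as slat_top. A fingertip on unsupported slats meets about 0.3 to 0.9 N per mm of depth (0.28 for each slat touched) anywhere along the row; over the hidden bar about 5 N per mm more.
- doorstop: Bell-shaped brass doorstop, 98 mm tall, 0.7 to 0.9 kg, loose, on the turntable (disc top 30 mm up). Origin at the centre of its flat underside, z up, round about z. Base 64 mm across on a 46 mm square pad, neck 22 mm at 63 to 68 mm up, above it a knob 30 mm across from 72 to 94 mm up, to grip from above. On unsupported slats it sinks 4 mm or more, over the bar about 2 mm.
- dish: Glazed ceramic key dish, 90 mm across, 26 mm high, loose on the turntable, to be left alone. Origin at the centre of its underside.
- heel_stand: Chrome heel stand, 60 mm across the foot, 60 mm high, slim post with a flat round top, loose on the turntable, to be left alone. Origin at the centre of its underside.
- toe_cap: Dome-shaped rubber boot toe cap, 74 mm across, 45 mm high, loose on the turntable, to be left alone. Origin at the centre of its underside.
- disc (a joint): Angle of the turntable's round glass disc (260 mm across, top 30 mm above the console), rad. It turns with light friction when pushed sideways.

How it is judged:
On the way, in this order (a step that is already met when the one before it is completed fails the run):
1. the hidden bar has been felt: the empty fingers press on the slats over it so that the bar itself takes load (value of joint bar above 0.0003 m and contact force between the fingers and box above 3 N and contact force between the fingers and doorstop below 0.1 N), for 0.1 s.
2. the doorstop is held clear above the turntable (height (world z) of doorstop above 0.045 m and contact force between the fingers and doorstop above 2 N), for 0.1 s.
At the end, for the whole second after the job is handed in: The doorstop stands at rest on the slats (its centre within 78 mm in x and 125 mm in y of slat_top), leaning less than 0.06 rad, its underside no more than 3 mm below and 3 mm above slat height, its weight carried by the hidden bar (bar pressed down more than 0.3 mm), and it is released (angle between doorstop's own z axis and vertical below 0.06 rad and z of doorstop in the frame of slat_top between -0.003 and 0.003 m and x of doorstop in the frame of slat_top between -0.078 and 0.078 m and y of doorstop in the frame of slat_top between -0.125 and 0.125 m and value of joint bar above 0.0003 m and contact force between doorstop and box above 3 N and linear speed of doorstop below 0.01 m/s); the robot touches nothing.
It fails at once if the robot's hand presses on the slatted box with more than 20 N (contact force between any of the fingers, the arm and box above 20 N).
It fails at once if the doorstop is dropped or rammed onto the slatted box (over 25 N) (contact force between doorstop and box above 25 N).
It fails at once if the key dish is shifted more than 50 mm or tipped over (distance of dish from where it was at the start of the episode above 0.05 m or angle between dish's own z axis and vertical above 0.5 rad).
It fails at once if the heel stand is shifted more than 50 mm or tipped over (distance of heel_stand from where it was at the start of the episode above 0.05 m or angle between heel_stand's own z axis and vertical above 0.5 rad).
It fails at once if the toe cap is shifted more than 50 mm or tipped over (distance of toe_cap from where it was at the start of the episode above 0.05 m or angle between toe_cap's own z axis and vertical above 0.5 rad).
It also fails if it takes over 72 s, if anything falls off the work surface, if the arm or the gripper's body presses on something with over 40 N, if the wrist force passes 120 N, or if a joint passes its speed limit or range.

## Robot

A 7-joint arm with a two-finger parallel gripper is mounted at the origin on the work surface. World frame = base frame: x ahead of the robot, y to its left, z up, the work surface at z = 0. Lengths are in m, angles in rad, forces in N, time in s.
With the tool pointing down it reaches from about 0.4 to 0.85 m from the base axis. Payload 4.5 kg.
Tool frame: the origin (TCP) lies between the finger pads; the fingertips stand 8 mm ahead of it and the grasp point (between the pads) lies 11 mm behind it; z points along the fingers, y is the line along which they close (so a half turn about z gives the same grasp; the last joint's range is limited). The gripper opens to 85 mm and grips with 20 to 120 N. Pads are 22 mm wide; open, the fingers measure 114 mm over their backs; the gripper's body (76 mm by 85 mm) begins 54 mm behind the grasp point. The pads swing forward as they close: fully open they stand 13 mm farther back than shut.
Start: joints at [-1.252, 0.689, -0.195, 1.565, 0.157, 0.902, -0.215], TCP at [0.176, 0.6, 0.239] pointing down, gripper open.
Joint ranges: [-3.01, 3.01], [-0.46, 2.08], [-1.47, 1.51], [0.13, 2.56], [-1, 4.14], [0.04, 2.09], [-2.66, 2.66]. Speed limits (rad/s): [2.57, 2.57, 3.14, 3.14, 3.14, 3.14, 3.14].

## Interface

Orientations are given as a unit quaternion [w, x, y, z].
In Python, from station import get_obs, imaging, bot gives the robot as it stands. The module is installed in compiled form; this text tells all that it offers.
- The arm moves only by the shell command python3 -m inch 'ROWS' [FORCE]. ROWS is text: rows parted by semicolons, each of 5 numbers parted by spaces: the shift along the tool's x, y, z scaled (see below), then the turn about the tool's z scaled (see below), then the closure, from -1 (fully open) to 1 (shut). In form: dx dy dz roll fingers; .... A call has 1 to 12 rows; each row is the pose to reach, as a shift and turn from the pose commanded when the call began, along the tool's axes at that moment; what a row does not reach only later rows make up. The controller multiplies each number of a shift by 0.12 m and each number of a turn by 1.5 rad. A row lasts 1/10 s, in which the tool goes at most 50 mm and 8.59 degrees, less where a joint would pass 70% of its speed; a pose out of reach is approached as far as the arm can. A call with a number of a shift or a turn outside -1 to 1 is refused whole. A call with a gripper value outside its range is refused whole. The fingers move at their own pace and stop on an object; FORCE is the grip in N (left out, the last holds). Time passes only in rows, so rows that repeat a pose let the fingers close. It gives the time, the measured TCP pose, the force, the opening and the grip force at its end, in the units of the state.
- get_obs(): the state, without advancing time (a new reading comes with each control period).
- imaging.read_camera(name): name is "scene" or "top"; returns a dict with "image" (384x512x3 uint8, blue, green, red), "depth" (384x512 float32, m along the optical axis (not along the pixel's ray), 0 where there is no reading), "fx", "fy", "cx", "cy" (pixels), "eye" and "rotation" of the camera in the world. Camera axes: x right, y up, looking along -z (the intrinsics and any distortion apply to the point x, -y, -z); pixel columns grow to the right and rows downward; lengths in m; the calibration is good to about 2 mm. A picture is of the moment at which its call begins.
- bot.finish_job(): hands the job in; it is judged then, once.
The state is a dict: "time": time; "joints": joint angles; "qd": joint speeds; "effort": joint torques, N m; "ee_pos": TCP position; "orientation": TCP orientation; "force": force on the tool from outside, world axes, zero at the start; "ft_torque": the same for the moment, N m; "opening": opening from 0.0 (shut) to 1.0 (fully open); "finger_force": force on a finger pad.
Only numpy, scipy, OpenCV 4.12 (cv2) and the standard library are available. Lean on these libraries where they do the work, as an engineer would, in place of code of your own. Each camera call takes 0.05 s, during which the arm holds its last target. There are 200 camera calls.

## Working session

There is one attempt and no reset: what is moved stays moved. The work goes in short steps, Python scripts to look and compute and a shell command to move; the robot and the scene stay as the last step left them, time stands still between calls to the robot, and variables do not carry over. Pictures are saved under pics/ and viewed, at most 10 in all, crops included, and the job is handed in when it is done.

```bash
mkdir -p pics
cat > h.py <<'E'
import numpy as np, cv2
from station import get_obs, imaging, bot
def cam(n): return imaging.read_camera(n)
def pts(c):
    h,w=c["depth"].shape; u,v=np.meshgrid(np.arange(w),np.arange(h)); d=c["depth"]
    p=np.stack([(u-c["cx"])/c["fx"]*d,-(v-c["cy"])/c["fy"]*d,-d],-1)
    return p@np.array(c["rotation"]).T+np.array(c["eye"])
E
python3 - <<'E'
from h import *
o=get_obs(); print({k:np.round(v,3) for k,v in o.items()})
for n in("top","scene"):
    c=cam(n); cv2.imwrite(f"pics/{n}0.png",c["image"]); np.savez(f"{n}0.npz",**c)
    print(n,c["eye"],np.round(c["rotation"],3).tolist(),c["fx"],c["cx"],c["cy"],(c["depth"]>0).mean(), c.keys())
E
```

```text
{'time': np.float64(0.0), 'joints': array([-1.252,  0.69 , -0.195,  1.566,  0.157,  0.902, -0.215]), 'qd': array([ 0.   , -0.001,  0.002,  0.001, -0.001,  0.001, -0.001]), 'effort': array([-1.0000e-03, -5.3960e+01, -1.2660e+00, -1.5854e+01,  9.0000e-03,
        9.0000e-03, -0.0000e+00]), 'ee_pos': array([0.175, 0.599, 0.238]), 'orientation': array([-0.   ,  0.142,  0.99 , -0.001]), 'force': array([-0.175, -0.387,  0.105]), 'ft_torque': array([ 0.038, -0.014, -0.024]), 'finger_force': np.float64(0.0), 'opening': np.float64(0.999)}
top [ 0.42205745 -0.02044243  0.89124682] [0.706, 0.047, -0.042, -0.706] 396.43103430849794 257.32587420734325 197.0006145448338 0.9958852132161459 dict_keys(['image', 'depth', 'fx', 'fy', 'cx', 'cy', 'eye', 'rotation'])
scene [0.83881279 0.19982497 0.70485677] [0.422, 0.115, 0.236, 0.868] 378.79986833058894 253.16228297022965 186.54582816456085 0.9962259928385416 dict_keys(['image', 'depth', 'fx', 'fy', 'cx', 'cy', 'eye', 'rotation'])
```

View pics/top0.png

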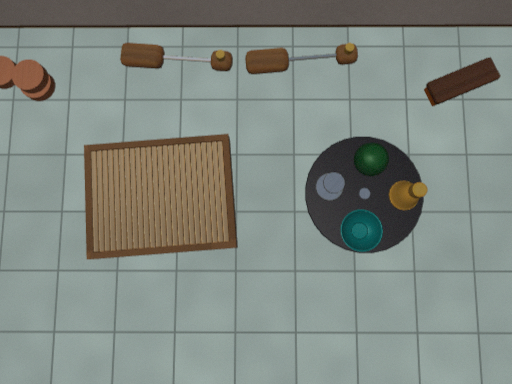

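View pics/scene0.png

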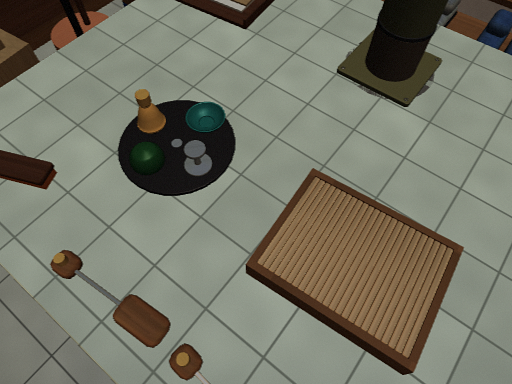

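The top view shows the slatted box at about (160,197), the turntable at (364,194), and the doorstop's base at (404,195) with its knob at (419,190). The dish is at (362,230), the toe cap at (371,159) and the heel stand at (331,186). The scene view shows the same layout, with the doorstop at (149,115).

```bash
cat > h.py <<'E'
import numpy as np, cv2
from scipy.spatial.transform import Rotation as Ro
from station import get_obs, imaging, bot
def cam(n): return imaging.read_camera(n)
def R(c): return Ro.from_quat(np.array(c["rotation"]),scalar_first=True).as_matrix()
def pts(c):
    h,w=c["depth"].shape; u,v=np.meshgrid(np.arange(w),np.arange(h)); d=c["depth"]
    p=np.stack([(u-c["cx"])/c["fx"]*d,-(v-c["cy"])/c["fy"]*d,-d],-1)
    return p@R(c).T+np.array(c["eye"])
def plane(c,uv,z):
    uv=np.atleast_2d(uv).astype(float)
    r=np.stack([(uv[:,0]-c["cx"])/c["fx"],-(uv[:,1]-c["cy"])/c["fy"],-np.ones(len(uv))],-1)@R(c).T
    e=np.array(c["eye"]); return e+r*((z-e[2])/r[:,2])[:,None]
E
cat > look.py <<'E'
from h import *
import sys
for n in("top","scene"):
    c=dict(np.load(f"{n}0.npz")) if len(sys.argv)<2 else cam(n)
    P=pts(c); hsv=cv2.cvtColor(c["image"],cv2.COLOR_BGR2HSV); H,S,V=[hsv[...,i].astype(int) for i in range(3)]
    # box: wood-hued, height 40..60 mm, y>0
    m=((P[...,2]>.04)&(P[...,2]<.06)&(P[...,0]>.25)&(P[...,0]<.62)&(P[...,1]>.0)&(P[...,1]<.42)).astype(np.uint8)
    cs=max(cv2.findContours(m,0,2)[0],key=cv2.contourArea)
    q=plane(c,cs.reshape(-1,2),.05)
    r=cv2.minAreaRect((q[:,:2]*1000).astype(np.float32)); print(n,"box",r)
    # objects on disc
    reg=(P[...,1]<-.05)&(P[...,1]>-.45)&(P[...,0]>.25)&(P[...,0]<.6)
    brass=reg&(H>8)&(H<28)&(S>130)&(P[...,2]>.025)
    for lo,hi in((.031,.06),(.102,.124),(.124,.14)):
        k=brass&(P[...,2]>lo)&(P[...,2]<hi); p=P[k]
        if len(p): print(" brass",lo,len(p),p.min(0).round(4),p.max(0).round(4),p.mean(0).round(4))
    for nm,a,b in(("toe",45,75),("dish",80,98)):
        p=P[reg&(H>a)&(H<b)&(S>120)&(P[...,2]>.035)]
        if len(p):print(" ",nm,len(p),p.min(0).round(3),p.max(0).round(3))
    p=P[reg&(S<110)&(P[...,2]>.08)&(P[...,2]<.097)]
    if len(p):print("  heel top",len(p),p.min(0).round(3),p.max(0).round(3))
E
python3 look.py
```

```text
top box ((520.5726928710938, 196.5194091796875), (223.46473693847656, 316.4858703613281), 4.528954029083252)
 brass 0.031 276 [ 0.5045 -0.355   0.0321] [ 0.5662 -0.2993  0.06  ] [ 0.5302 -0.3152  0.046 ]
 brass 0.102 79 [ 0.52   -0.3442  0.1022] [ 0.5479 -0.316   0.1238] [ 0.5319 -0.3215  0.115 ]
 brass 0.124 147 [ 0.5217 -0.3427  0.124 ] [ 0.5475 -0.3161  0.1309] [ 0.5344 -0.3297  0.1269]
  toe 264 [ 0.578 -0.287  0.04 ] [ 0.6   -0.228  0.074]
  dish 1264 [ 0.415 -0.277  0.035] [ 0.593 -0.19   0.059]
  heel top 362 [ 0.533 -0.192  0.083] [ 0.574 -0.15   0.093]
scene box ((521.816162109375, 196.601318359375), (221.4018096923828, 316.057373046875), 4.598886966705322)
 brass 0.031 311 [ 0.5065 -0.3517  0.0327] [ 0.5699 -0.2982  0.0598] [ 0.5476 -0.3141  0.0459]
 brass 0.102 98 [ 0.5311 -0.3345  0.1021] [ 0.5532 -0.3152  0.1238] [ 0.5444 -0.3211  0.1137]
 brass 0.124 112 [ 0.5258 -0.3431  0.1241] [ 0.5523 -0.3165  0.1301] [ 0.5393 -0.3289  0.1269]
  toe 103 [ 0.585 -0.276  0.041] [ 0.6   -0.23   0.074]
  dish 867 [ 0.419 -0.278  0.035] [ 0.505 -0.189  0.058]
  heel top 336 [ 0.523 -0.328  0.082] [ 0.579 -0.149  0.093]
```

```bash
sed -i 's/P\[...,0\]<.62)/P[...,0]<.69)/; s/P\[...,0\]<.6)/P[...,0]<.68)/' look.py; python3 look.py | grep -v brass
cat > d.py <<'E'
# deltas (scaled) from measured pose to world target: d.py x y z [yaw of tool y, deg]; or box frame: d.py b yb zb
from h import *
import sys,os,json
o=get_obs(); q=Ro.from_quat(o["orientation"],scalar_first=True); M=q.as_matrix(); p=np.array(o["ee_pos"])
B=json.load(open("box.json")) if os.path.exists("box.json") else None
a=sys.argv[1:]
if a[0]=="b":
    t=np.radians(B[2]); yb=float(a[1]); w=np.array([B[0]-np.sin(t)*yb,B[1]+np.cos(t)*yb,float(a[2])]); a=a[3:]
else: w=np.array([float(v) for v in a[:3]]); a=a[3:]
yaw=np.degrees(np.arctan2(M[1,1],M[0,1]))
print("p",p.round(4),"yaw",yaw.round(2),"F",np.round(o["force"],2),"j",np.round(o["joints"],2),"t",o["time"])
print("target",w.round(4),"shift",(M.T@(w-p)/.12).round(4),"roll",(-np.radians(float(a[0])-yaw)/1.5).round(4) if a else "")
E
python3 d.py 0.5 0.28 0.1 94.5
```

```text
top box ((532.7798461914062, 197.51559448242188), (247.90594482421875, 316.49053955078125), 4.54673433303833)
  toe 774 [ 0.578 -0.292  0.038] [ 0.646 -0.225  0.078]
  dish 1264 [ 0.415 -0.277  0.035] [ 0.593 -0.19   0.059]
  heel top 362 [ 0.533 -0.192  0.083] [ 0.574 -0.15   0.093]
scene box ((536.6798095703125, 197.75405883789062), (251.19741821289062, 316.1231384277344), 4.604832649230957)
  toe 841 [ 0.585 -0.292  0.035] [ 0.653 -0.225  0.077]
  dish 867 [ 0.419 -0.278  0.035] [ 0.505 -0.189  0.058]
  heel top 336 [ 0.523 -0.328  0.082] [ 0.579 -0.149  0.093]
p [0.1755 0.5993 0.2385] yaw 73.68 F [-0.87 -0.27  0.61] j [-1.25  0.69 -0.19  1.57  0.16  0.9  -0.22] t 0.1
target [0.5  0.28 0.1 ] shift [-3.3428 -1.7917  1.1578] roll -0.2422
```

```bash
echo '[0.5345,0.1977,4.57]' > box.json
python3 -m inch '-0.4 -0.22 0.2 -0.1 1; -0.8 -0.44 0.4 -0.2 1; -1 -0.55 0.5 -0.2423 1; -1 -0.55 0.5 -0.2423 1' 40; python3 d.py b 0.085 0.09 94.57
```

```text
time: 0.5
ee_pos: [0.2789, 0.4937, 0.176]
orientation: [0.001, -0.034, 0.999, -0.006]
force: [0.4, -0.2, -0.9]
opening: 0.327
finger_force: 0.0
p [0.2789 0.4937 0.176 ] yaw 93.93 F [ 0.38 -0.18 -0.87] j [-0.97  0.71 -0.28  1.79  0.3   0.69  0.21] t 0.5
target [0.5277 0.2824 0.09  ] shift [-1.9478 -1.8889  0.7421] roll -0.0075
```

```bash
python3 -m inch '-0.3 -0.28 0 0 1; -0.6 -0.57 0.1 0 1; -0.9 -0.86 0.2 0 1; -0.98 -0.95 0.3 0 1' | tail -5 |head -1;python3 -m inch '-0.3 -0.28 0 0 1; -0.6 -0.57 0.1 0 1; -0.9 -0.86 0.2 0 1; -0.98 -0.95 0.3 0 1;-0.98 -0.95 0.3 0 1;-0.98 -0.95 0.3 0 1';  python3 d.py b 0.085 0.068 94.57
```

```text
ee_pos: [0.4036, 0.3931, 0.1425]
time: 1.5
ee_pos: [0.5233, 0.2952, 0.1069]
orientation: [-0.001, -0.04, 0.999, 0.001]
force: [-0.2, 0.7, -0.6]
opening: 0.004
finger_force: 0.0
p [0.5233 0.2952 0.1069] yaw 94.55 F [-0.16  0.74 -0.64] j [-0.41  0.85 -0.32  1.74  0.41  0.62  0.69] t 1.5
target [0.5277 0.2824 0.068 ] shift [-0.0288 -0.109   0.3237] roll -0.0003
```

```bash
python3 -m inch '-0.03 -0.11 0.3 0 1;-0.03 -0.11 0.35 0 1;-0.03 -0.11 0.35 0 1;-0.03 -0.11 0.35 0 1' | sed -n 2,4p;
for i in 1; do python3 -m inch '0 0 0.03 0 1;0 0 0.03 0 1;0 0 0.03 0 1' | sed -n 2,4p; python3 -m inch '0 0 0.02 0 1;0 0 0.02 0 1;0 0 0.02 0 1' | sed -n 2,4p;python3 -m inch '0 0 0.02 0 1;0 0 0.02 0 1;0 0 0.02 0 1' | sed -n 2,4p; done
```

```text
ee_pos: [0.5286, 0.2835, 0.0664]
orientation: [0.0, -0.04, 0.999, 0.001]
force: [-0.2, -0.6, 0.3]
ee_pos: [0.5293, 0.2815, 0.0622]
orientation: [0.0, -0.039, 0.999, 0.0]
force: [-1.0, 0.3, 0.2]
ee_pos: [0.5292, 0.281, 0.0592]
orientation: [-0.0, -0.039, 0.999, -0.0]
force: [-0.0, 0.3, 1.1]
ee_pos: [0.5294, 0.2812, 0.0569]
orientation: [0.0, -0.039, 0.999, 0.0]
force: [0.5, 0.4, 1.5]
```

```bash
python3 -m inch '0 0 -0.06 0 1;0 -0.2 -0.06 0 1;0 -0.2 -0.03 0 1;0 -0.2 0.005 0 1;0 -0.2 0.005 0 1;0 -0.2 0.005 0 1' | sed -n '2p;4p'
python3 -m inch '0 0 -0.06 0 1;0 -0.2 -0.06 0 1;0 -0.2 -0.03 0 1;0 -0.2 0 0 1;0 -0.2 0 0 1;0 -0.2 0 0 1' | sed -n '2p;4p'
python3 -m inch '0 0 -0.06 0 1;0 -0.2 -0.06 0 1;0 -0.2 -0.03 0 1;0 -0.2 0 0 1;0 -0.2 0 0 1;0 -0.2 0 0 1' | sed -n '2p;4p'
```

```text
ee_pos: [0.5308, 0.258, 0.0562]
force: [-0.2, -0.8, 1.7]
ee_pos: [0.5328, 0.2343, 0.0563]
force: [-0.1, -0.5, 0.6]
ee_pos: [0.5347, 0.2102, 0.0563]
force: [-0.0, -0.2, 1.2]
```

```bash
for k in 1; do
python3 -m inch '0 0 -0.06 0 1;0 -0.2 -0.06 0 1;0 -0.2 -0.03 0 1;0 -0.2 0 0 1;0 -0.2 0 0 1;0 -0.2 0 0 1' | sed -n '2p;4p'
python3 -m inch '0 0 -0.06 0 1;0 -0.2 -0.06 0 1;0 -0.2 -0.03 0 1;0 -0.2 0 0 1;0 -0.2 0 0 1;0 -0.2 0 0 1' | sed -n '2p;4p'
python3 -m inch '0 0 -0.06 0 1;0 -0.2 -0.06 0 1;0 -0.2 -0.03 0 1;0 -0.2 0 0 1;0 -0.2 0 0 1;0 -0.2 0 0 1' | sed -n '2p;4p'
python3 -m inch '0 0 -0.06 0 1;0 -0.2 -0.06 0 1;0 -0.2 -0.03 0 1;0 -0.2 0 0 1;0 -0.2 0 0 1;0 -0.2 0 0 1' | sed -n '2p;4p'; done
```

```text
ee_pos: [0.5366, 0.1864, 0.0563]
force: [0.3, -0.6, 0.4]
ee_pos: [0.5385, 0.1624, 0.0563]
force: [-0.7, -1.7, 1.4]
ee_pos: [0.5408, 0.1371, 0.0568]
force: [-0.2, -3.4, 6.4]
ee_pos: [0.5425, 0.1137, 0.0566]
force: [0.4, -3.4, 6.2]
```

```bash
for k in 1; do
python3 -m inch '0 0 -0.06 0 1;0 -0.1 -0.06 0 1;0 -0.1 0 0 1;0 -0.1 0 0 1;0 -0.1 0 0 1;0 -0.1 0 0 1' | sed -n '2p;4p'
python3 -m inch '0 0 -0.06 0 1;0 -0.05 -0.06 0 1;0 -0.05 0 0 1;0 -0.05 0 0 1;0 -0.05 0 0 1;0 -0.05 0 0 1' | sed -n '2p;4p'
python3 -m inch '0 0 -0.06 0 1;0 -0.05 -0.06 0 1;0 -0.05 0 0 1;0 -0.05 0 0 1;0 -0.05 0 0 1;0 -0.05 0 0 1' | sed -n '2p;4p'
python3 -m inch '0 0 -0.06 0 1;0 0.3 -0.06 0 1;0 0.4 -0.06 0 1;0 0.45 -0.06 0 1;0 0.45 0 0 1;0 0.45 0 0 1;0 0.45 0 0 1;0 0.45 0 0 1' | sed -n '2p;4p'
python3 -m inch '0 0 -0.06 0 1;0 0.05 -0.06 0 1;0 0.05 0 0 1;0 0.05 0 0 1;0 0.05 0 0 1;0 0.05 0 0 1' | sed -n '2p;4p'
done
```

```text
ee_pos: [0.5439, 0.1005, 0.0562]
force: [2.1, -3.4, 4.6]
ee_pos: [0.5435, 0.0956, 0.0561]
force: [-0.3, -0.7, 1.3]
ee_pos: [0.5442, 0.0895, 0.0562]
force: [0.7, -0.7, 1.3]
ee_pos: [0.5405, 0.1447, 0.0567]
force: [-1.8, 4.7, 6.2]
ee_pos: [0.5403, 0.1497, 0.0565]
force: [-0.1, 0.6, 7.4]
```

```bash
for k in 1; do
python3 -m inch '0 0 -0.06 0 1;0 0.04 -0.06 0 1;0 0.04 0 0 1;0 0.04 0 0 1;0 0.04 0 0 1;0 0.04 0 0 1' | sed -n '2p;4p'
python3 -m inch '0 0 -0.06 0 1;0 0.03 -0.06 0 1;0 0.03 0 0 1;0 0.03 0 0 1;0 0.03 0 0 1;0 0.03 0 0 1' | sed -n '2p;4p'
python3 -m inch '0 0 -0.06 0 1;0 -0.25 -0.06 0 1;0 -0.25 0 0 1;0 -0.25 0 0 1;0 -0.25 0.005 0 1;0 -0.25 0.005 0 1;0 -0.25 0.005 0 1' | sed -n '2p;4p'
done; python3 d.py b 0 0.1
```

```text
ee_pos: [0.5396, 0.1552, 0.0562]
force: [0.6, 1.8, 4.7]
ee_pos: [0.5387, 0.1579, 0.0561]
force: [0.4, -0.2, 1.8]
ee_pos: [0.5417, 0.1247, 0.0565]
force: [0.1, -5.2, 7.8]
p [0.5417 0.1247 0.0565] yaw 94.36 F [ 0.09 -5.16  7.78] j [-0.15  0.89 -0.27  1.9   0.53  0.43  0.83] t 12.1
target [0.5345 0.1977 0.1   ] shift [ 0.0134  0.6094 -0.3657] roll
```

```bash
for k in 1; do
python3 -m inch '0 0 -0.4 0 1;0 -0.1 -0.8 0 0;0.03 -0.4 -1 0 -1;0.06 -0.75 -1 0 -1;0.09 -1 -1 0 -1' | sed -n '2p;4p'
python3 -m inch '0.03 -0.4 0 0 -1;0.06 -0.8 0 0 -1;0.09 -1 0 0 -1' | sed -n '2p;4p'
python3 -m inch '0.03 -0.4 0 0 -1;0.06 -0.8 0 0 -1;0.09 -1 0 0 -1;0.09 -1 0 0 -1;0.09 -1 0 0 -1' | sed -n '2p;4p'
done; python3 d.py 0.5365 -0.3295 0.17 94.57
```

```text
ee_pos: [0.5401, 0.0046, 0.1768]
force: [0.6, -0.6, -0.3]
ee_pos: [0.5376, -0.1186, 0.1754]
force: [0.5, -0.1, 0.8]
ee_pos: [0.537, -0.2332, 0.1755]
force: [0.3, 0.9, -0.5]
p [ 0.537  -0.2332  0.1755] yaw 94.45 F [ 0.32  0.88 -0.54] j [ 0.61  0.75 -0.48  1.74  0.47  0.77  1.54] t 13.4
target [ 0.5365 -0.3295  0.17  ] shift [ 0.066  -0.8     0.0454] roll -0.0014
```

```bash
python3 look.py live
python3 - <<'E'
from h import *
c=cam("scene"); cv2.imwrite("pics/s1.png",c["image"])
E
```

```text
top box ((532.7879638671875, 197.50650024414062), (247.8693084716797, 316.47918701171875), 4.5380449295043945)
 brass 0.031 164 [ 0.5045 -0.3554  0.0336] [ 0.5376 -0.2985  0.06  ] [ 0.5166 -0.3168  0.0458]
 brass 0.102 24 [ 0.5198 -0.3359  0.1022] [ 0.5251 -0.3194  0.123 ] [ 0.5222 -0.3257  0.1143]
 brass 0.124 42 [ 0.52   -0.3422  0.1241] [ 0.5317 -0.3212  0.1293] [ 0.5262 -0.3318  0.1267]
  toe 554 [ 0.51  -0.287  0.037] [ 0.647 -0.206  0.311]
  dish 1259 [ 0.415 -0.277  0.035] [ 0.539 -0.19   0.362]
  heel top 349 [ 0.532 -0.19   0.081] [ 0.575 -0.149  0.094]
scene box ((536.7081298828125, 197.75634765625), (251.25428771972656, 316.1231384277344), 4.604832649230957)
 brass 0.031 317 [ 0.5045 -0.364   0.032 ] [ 0.5698 -0.2987  0.0599] [ 0.5477 -0.3145  0.046 ]
 brass 0.102 99 [ 0.5303 -0.3363  0.1022] [ 0.5526 -0.3153  0.1239] [ 0.5441 -0.3215  0.1138]
 brass 0.124 108 [ 0.5254 -0.3434  0.1241] [ 0.5521 -0.3166  0.1291] [ 0.5391 -0.3292  0.1269]
  toe 896 [ 0.524 -0.301  0.035] [ 0.653 -0.16   0.359]
  dish 891 [ 0.419 -0.294  0.035] [ 0.575 -0.162  0.359]
  heel top 336 [ 0.523 -0.328  0.082] [ 0.579 -0.149  0.092]
```

View pics/s1.png

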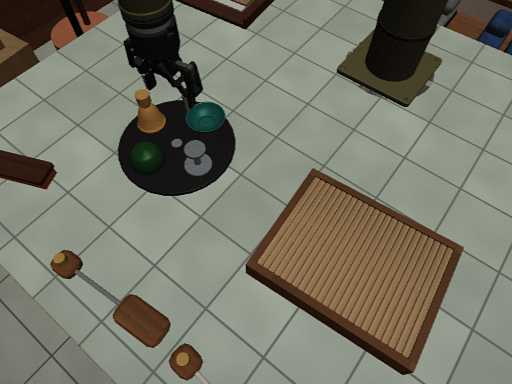

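The gripper is open beside the doorstop, whose knob is at about (143,97), and nothing on the turntable has moved. I'll centre over the knob and go down.

```bash
for k in 1; do
python3 -m inch '0.03 -0.4 0 0 -1;0.066 -0.8 0 0 -1;0.066 -0.8 0 0 -1;0.066 -0.8 0 0 -1;0.066 -0.8 0 0 -1' | sed -n '2,4p'
done; python3 d.py 0.5368 -0.3295 0.102 94.57
```

```text
ee_pos: [0.5377, -0.327, 0.1758]
orientation: [0.0, -0.041, 0.999, 0.001]
force: [0.2, 0.4, -0.7]
p [ 0.5377 -0.327   0.1758] yaw 94.7 F [ 0.24  0.4  -0.73] j [ 0.74  0.81 -0.5   1.6   0.47  0.86  1.71] t 14.05
target [ 0.5368 -0.3295  0.102 ] shift [ 0.0095 -0.0213  0.6148] roll 0.0015
```

```bash
for k in 1; do
python3 -m inch '0.01 -0.015 0.2 0 -1;0.01 -0.015 0.4 0 -1;0.01 -0.015 0.55 0 -1;0.01 -0.015 0.61 0 -1;0.01 -0.015 0.61 0 -1;0.01 -0.015 0.61 0 -1'
python3 -m inch '0 0 0 0 0.2;0 0 0 0 0.6;0 0 0 0 1;0 0 0 0 1;0 0 0 0 1;0 0 0 0 1;0 0 0 0 1;0 0 0 0 1;0 0 0 0 1;0 0 0 0 1' 40
done
```

```text
time: 14.65
ee_pos: [0.5368, -0.3308, 0.1034]
orientation: [0.001, -0.04, 0.999, -0.0]
force: [0.1, 0.3, -0.0]
opening: 1.001
finger_force: 0.0
time: 15.65
ee_pos: [0.5361, -0.3315, 0.1029]
orientation: [0.0, -0.039, 0.999, -0.0]
force: [-0.9, 0.5, 6.4]
opening: 0.334
finger_force: 39.9
```

```bash
for k in 1; do
python3 -m inch '0 0 -0.05 0 1;0 0 -0.15 0 1;0 0 -0.25 0 1;0 0 -0.35 0 1;0 0 -0.4 0 1;0 0 -0.4 0 1;0 0 -0.4 0 1;0 0 -0.4 0 1' 70
done
python3 - <<'E'
from h import *
c=cam("scene"); cv2.imwrite("pics/s2.png",cv2.resize(c["image"][20:220,60:320],None,fx=2.5,fy=2.5)); np.savez("s2.npz",**c)
E
```

```text
time: 16.45
ee_pos: [0.5353, -0.3315, 0.1498]
orientation: [-0.001, -0.039, 0.999, 0.0]
force: [-0.0, 0.1, -6.9]
opening: 0.325
finger_force: 69.8
```

View pics/s2.png

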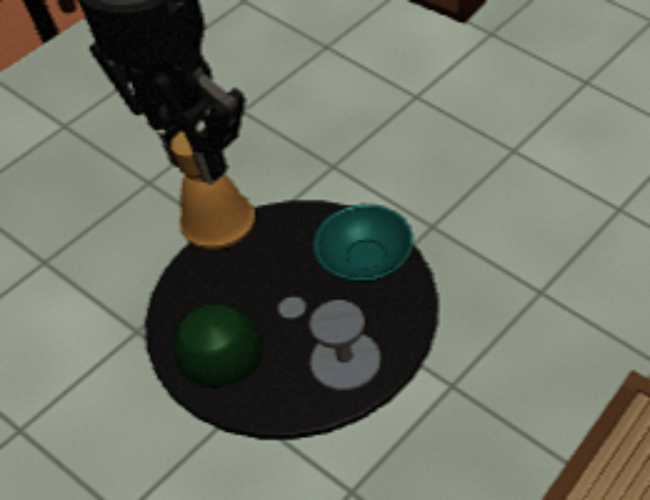

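The doorstop is held upright (knob at about (185,150) in the crop, base clear of the disc), and the other three objects are in place. I'll raise it and carry it across.

```bash
for k in 1; do
python3 -m inch '0 0 -0.15 0 1;0 0 -0.3 0 1;0 0 -0.42 0 1;-0.02 0.15 -0.42 0 1;-0.04 0.4 -0.42 0 1;-0.06 0.7 -0.42 0 1;-0.09 1 -0.42 0 1' | sed -n '2p;4,6p'
python3 -m inch '-0.03 0.3 0 0 1;-0.06 0.6 0 0 1;-0.08 0.85 0 0 1;-0.09 1 0 0 1' | sed -n '2p;4,6p'
python3 -m inch '-0.03 0.3 0 0 1;-0.06 0.6 0 0 1;-0.08 0.85 0 0 1;-0.09 1 0 0 1;-0.09 1 0 0 1;-0.09 1 0 0 1;-0.09 1 0 0 1' | sed -n '2p;4,6p'
done; python3 d.py 0.541 0.1262 0.15 94.57
```

```text
ee_pos: [0.5367, -0.2102, 0.2008]
force: [1.0, 1.5, -7.9]
opening: 0.329
finger_force: 70.6
ee_pos: [0.5388, -0.0866, 0.2013]
force: [-0.2, -0.4, -8.5]
opening: 0.327
finger_force: 70.6
ee_pos: [0.5398, 0.0282, 0.2007]
force: [0.6, -0.3, -8.6]
opening: 0.331
finger_force: 70.8
p [0.5398 0.0282 0.2007] yaw 94.41 F [ 0.6  -0.28 -8.62] j [ 0.14  0.66 -0.46  1.85  0.43  0.73  1.09] t 18.3
target [0.541  0.1262 0.15  ] shift [-0.0732  0.8143  0.4218] roll -0.0019
```

```bash
for k in 1; do
python3 -m inch '-0.03 0.3 0 0 1;-0.06 0.6 0 0 1;-0.073 0.81 0.1 0 1;-0.073 0.81 0.25 0 1;-0.073 0.81 0.4 0 1;-0.073 0.81 0.42 0 1;-0.073 0.81 0.42 0 1;-0.073 0.81 0.42 0 1' | sed -n '2p;4,6p'
done; python3 d.py 0.541 0.1262 0.127 94.57
python3 - <<'E'
from h import *
for n in("top","scene"):
    c=cam(n); P=pts(c); hsv=cv2.cvtColor(c["image"],cv2.COLOR_BGR2HSV); H,S=hsv[...,0],hsv[...,1]
    m=(H>8)&(H<28)&(S>130)&(abs(P[...,0]-.54)<.05)&(abs(P[...,1]-.126)<.05)
    m&=P[...,2]>.065
    for lo in(.07,.08,.1,.12,.14): 
        p=P[m&(P[...,2]>lo)&(P[...,2]<lo+.02)]
        if len(p):print(n,lo,len(p),p.min(0).round(4),p.max(0).round(4))
cv2.imwrite("pics/s3.png",cv2.resize(c["image"][100:340,220:480],None,fx=2.4,fy=2.4))
E
```

```text
ee_pos: [0.5419, 0.127, 0.1513]
force: [-0.1, -0.2, -7.1]
opening: 0.331
finger_force: 71.4
p [0.5419 0.127  0.1513] yaw 94.43 F [-0.12 -0.22 -7.05] j [-0.07  0.75 -0.4   1.85  0.46  0.64  0.89] t 19.1
target [0.541  0.1262 0.127 ] shift [ 0.0083 -0.0062  0.2026] roll -0.0016
scene 0.07 124 [0.5206 0.0952 0.0808] [0.5759 0.1588 0.09  ]
scene 0.08 314 [0.5206 0.0952 0.0808] [0.5759 0.1588 0.1   ]
scene 0.1 276 [0.5299 0.1009 0.1   ] [0.5715 0.1536 0.1199]
scene 0.12 261 [0.5355 0.1058 0.12  ] [0.5655 0.1486 0.1398]
scene 0.14 73 [0.5431 0.1129 0.1401] [0.559  0.1542 0.1599]
```

View pics/s3.png

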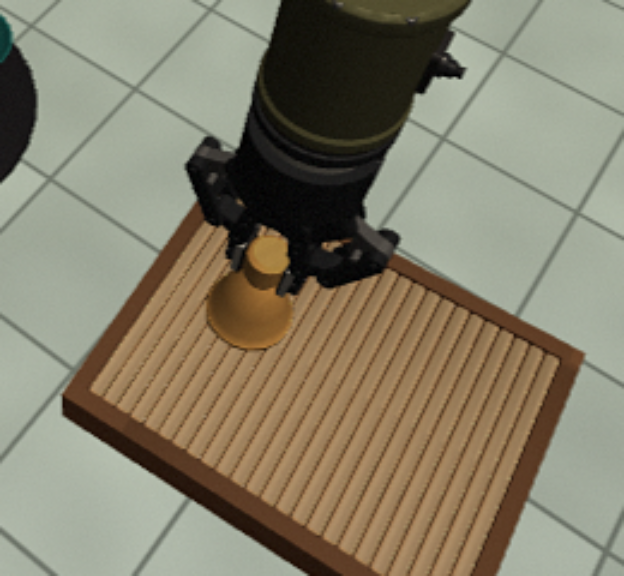

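The doorstop is upright in the grip above the slats (base at about (250,330) in the crop). Its measured centre is y ≈ 0.127, over the bar, so I'll lower it gently.

```bash
for k in 1; do
python3 -m inch '0.005 -0.005 0.07 0 1;0.005 -0.005 0.14 0 1;0.005 -0.005 0.2 0 1;0.005 -0.005 0.2 0 1;0.005 -0.005 0.2 0 1' | sed -n '2p;4p'
python3 -m inch '0 0 0.01 0 1;0 0 0.02 0 1;0 0 0.02 0 1;0 0 0.02 0 1' | sed -n '2p;4p'
python3 -m inch '0 0 0.01 0 1;0 0 0.01 0 1;0 0 0.01 0 1' | sed -n '2p;4p'
done
```

```text
ee_pos: [0.5402, 0.1268, 0.1261]
force: [0.1, 1.0, -7.6]
ee_pos: [0.5405, 0.1267, 0.1242]
force: [0.9, 0.1, -7.8]
ee_pos: [0.5405, 0.1268, 0.1229]
force: [-0.0, -0.1, -7.4]
```

```bash
for k in 1; do
python3 -m inch '0 0 0.008 0 1;0 0 0.008 0 1;0 0 0.008 0 1' | sed -n '2p;4p'
python3 -m inch '0 0 0.008 0 1;0 0 0.008 0 1;0 0 0.008 0 1' | sed -n '2p;4p'
done
```

```text
ee_pos: [0.5406, 0.1268, 0.1223]
force: [-0.2, 0.4, -3.7]
ee_pos: [0.5407, 0.1268, 0.1214]
force: [-0.6, -0.7, 1.6]
```

```bash
for k in 1; do
python3 -m inch '0 0 0 0 0.2;0 0 0 0 0;0 0 0 0 -0.5;0 0 0 0 -1;0 0 0 0 -1;0 0 0 0 -1;0 0 0 0 -1;0 0 0 0 -1;0 0 0 0 -1' 20
python3 -m inch '0 0 -0.1 0 -1;0 0 -0.3 0 -1;0 0 -0.6 0 -1;0 0 -1 0 -1;0 0 -1 0 -1;0 0 -1 0 -1' 
python3 -m inch '0.2 0.3 0 0 -1;0.4 0.6 0 0 -1;0.6 0.9 0 0 -1;0.6 0.9 0 0 -1;0.6 0.9 0 0 -1;0.6 0.9 0 0 -1'
done
python3 - <<'E'
from h import *
for n in("top","scene"):
    c=cam(n); P=pts(c); hsv=cv2.cvtColor(c["image"],cv2.COLOR_BGR2HSV); H,S=hsv[...,0],hsv[...,1]
    m=(H>8)&(H<28)&(S>130)&(abs(P[...,0]-.54)<.05)&(abs(P[...,1]-.126)<.05)&(P[...,2]>.055)
    for lo,hi in((.056,.065),(.12,.14),(.14,.16)): 
        p=P[m&(P[...,2]>lo)&(P[...,2]<hi)]
        if len(p):print(n,lo,len(p),p.min(0).round(4),p.max(0).round(4))
    p=P[m&(P[...,2]>.143)]; print(np.median(p,0))
    # slat height: crest level near the doorstop (same camera)
    s=P[(abs(P[...,0]-.54)<.06)&(abs(P[...,1]-.22)<.04)&(P[...,2]<.07)]; print("slat z",np.percentile(s[:,2],[50,90]))
cv2.imwrite("pics/s4.png",cv2.resize(c["image"][100:340,220:480],None,fx=2.4,fy=2.4))
E
```

```text
time: 21.9
ee_pos: [0.5404, 0.1267, 0.121]
orientation: [0.0, -0.039, 0.999, 0.0]
force: [0.2, -0.0, -0.1]
opening: 1.001
finger_force: 0.0
time: 22.5
ee_pos: [0.5411, 0.1268, 0.2427]
orientation: [0.002, -0.039, 0.999, 0.0]
force: [0.2, -0.2, -0.1]
opening: 0.999
finger_force: 0.0
time: 23.1
ee_pos: [0.4605, 0.2272, 0.2402]
orientation: [-0.001, -0.039, 0.999, -0.001]
force: [0.4, 0.4, -0.2]
opening: 1.001
finger_force: 0.0
top 0.056 139 [0.5091 0.0963 0.0562] [0.5694 0.1564 0.065 ]
top 0.12 28 [0.5247 0.1116 0.1224] [0.5458 0.1323 0.1399]
top 0.14 191 [0.5251 0.1118 0.1401] [0.5525 0.1408 0.1494]
[0.53999031 0.12631381 0.14553258]
slat z [0.04934264 0.05136668]
scene 0.056 193 [0.5183 0.0946 0.0562] [0.5741 0.1582 0.0648]
scene 0.12 92 [0.5386 0.1116 0.1213] [0.5574 0.1412 0.1398]
scene 0.14 238 [0.5268 0.1116 0.1401] [0.5573 0.1409 0.1492]
[0.54361066 0.12655662 0.14620312]
slat z [0.04996466 0.05145569]
```

View pics/s4.png

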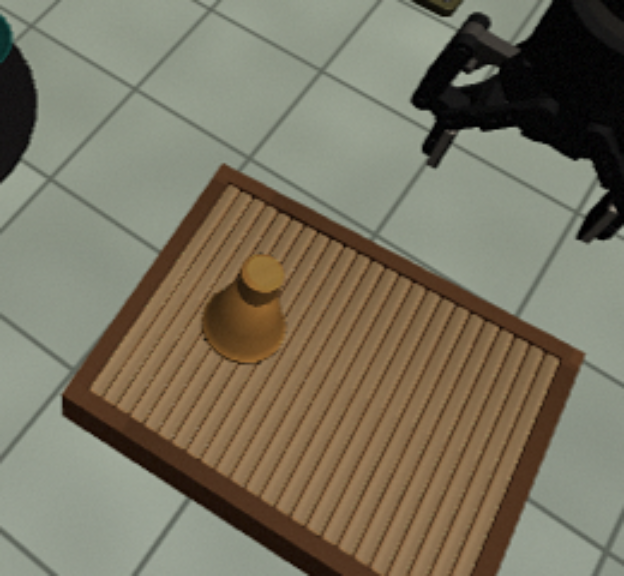

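The doorstop stands upright and released on the slats, with its knob at about (262,273) and base at (245,335) in the crop. The knob is centred over the base to within about 1 mm, and the underside is about 2 mm below slat height.

```bash
python3 -c "
from station import bot
print(bot.finish_job())"
```

```text
the job is handed in; nothing more can be done
None
```

I found the hidden bar about 71 mm to the −y side of the slat centre, pressing no harder than about 8 N by the readings, then set the doorstop upright over it, let go and handed the job in at about 23 s; the last pictures showed it upright about 2 mm below slat height, but no verdict came back.

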